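# Clamp a welded frame until the force tab pops

## Task

Slide the light square-tube frame on the blue clamping fixture until it sits flush against both the side fence and the end stop, under the raised clamp pad. Then turn the screw clamp's red-ended bar clockwise until the orange tab pops out at the set force, stopping no more than a quarter turn later, and back away leaving the frame clamped. Leave the hammer, the small dark frame and the black disc where they lie.

Things in the scene. Friction and masses are not known exactly. Their poses are not given: they have to be found in the camera images.
- fixture: Bolted-down clamping fixture: dark steel base plate 310 x 170 x 12 mm (x -190 to +120, y -85 to +85 mm of its origin, which lies on the bench surface). Its +x points along the plate to the end stop and clamp column, its -y to the side fence; the other two sides are open. The column (x 80 to 116, y -22 to +22 mm) carries the blue clamp arm and ends at 118 mm.
- stop_face (a point): Middle of the brass-coloured end stop's top front edge (x=+60, y=0, z=38 mm of the fixture). The face looks to the fixture's -x and is 110 mm wide.
- fence_face (a point): Middle of the brass-coloured side fence's top front edge (x=-50, y=-55, z=38 mm of the fixture). The face looks to the fixture's +y and runs from x=-150 to +50 mm. Friction is high: a frame that meets it corner first squares up only if pushed at its middle or towards the other end.
- jib_top (a point): Top of the blue clamp arm, on the screw axis (x=+46, y=0 mm of the fixture), 120 to 126 mm above the bench (the arm's set height differs). The arm is 36 mm wide and reaches from the column to x=+15 mm, its underside 25 mm lower.
- frame: The workpiece: loose rectangular frame of bright 25 mm square tube, 150 mm long (its x) by 110 mm wide (its y), 25 mm high, aluminium, about 0.35 kg, lying flat on the base plate and not yet against fence or stop. Origin: centre of its underside (12 mm above the bench). Its +x points roughly along the fixture's +x (turned up to 8 degrees clockwise or 2 anticlockwise).
- nest (a point): Where the frame's origin is when it is flush against both fence and end stop: at x=-15, y=0, z=12 mm of the fixture, with the fixture's axes.
- spindle (a joint): Angle of the clamp screw, rad. At 0 the bar lies along the fixture's x; it grows as the bar turns clockwise seen from above, which lowers the pad 12 mm per turn. Starts between 0 and 1.5. It stays where it is left; turning takes about 0.3 N m free and up to 0.5 N m at the set force. The tab pops after roughly 0.7 to 1.6 turns.
- bar_mid (a point): Centre of the horizontal turning bar, on the screw axis, 37 to 40 mm above the arm's top at the start and sinking with the screw to no less than 18 mm. The bar is a steel rod 12 mm thick and 130 mm long with red 20 mm balls at its ends, through a hub 28 mm across. Nothing is above it: it can be pushed round through full turns from above.
- tab (a joint): Travel of the orange indicator tab, m: 0 while held in, about 0.018 when it has popped out. It is 22 mm wide, 6 mm thick and springs out sideways (fixture -y) from the grey housing below the blue arm, and stays out.
- tab_end (a point): Middle of the tab's outer end; flush with the housing side (22.5 mm from the screw axis) while held in, 40 mm from it when out.
- plunger (a joint): How far the sprung clamp pad is pushed up into its housing, m: 0 while clear of the frame. Pad 28 mm across, underside 5 to 14 mm above the frame at the start (differs). Spring 10 N/mm after 20 N preload; the tab pops at about 0.004 (60 N). A quarter turn adds 0.003; more than 0.0075 is over-tightened.
- hammer: Bystander: hammer lying beyond the side fence, handle along its x. Origin at the underside of its middle.
- small_frame: Bystander: small dark square-tube frame 100 x 100 x 16 mm beyond the clamp column. Origin at the centre of its underside.
- disc: Bystander: black grinding disc 110 mm across and 6 mm thick, flat on the bench. Origin at the centre of its underside.
Things that resemble listed ones, but are neither listed nor needed, are in the scene too. There is more than one size of the frame; the job needs the smallest.

How it is judged:
On the way, in this order (a step that is already met when the one before it is completed fails the run):
1. the frame lies flush against the side fence and the end stop with the clamp pad still clear of it (x of frame in the frame of nest between -0.003 and 0.003 m and y of frame in the frame of nest between -0.003 and 0.003 m and angle between the x axis of frame and the x axis of nest, either way round below 0.04 rad and value of joint plunger below 0.0008 m and value of joint tab below 0.004 m), for 0.2 s.
2. the orange tab has popped out (value of joint tab above 0.014 m), for 0.2 s.
At the end, for the whole second after the job is handed in: The orange tab is out (more than 14 mm), the pad is pressed in more than 3 mm by the clamped frame, and the frame lies flat and still within 4 mm and 0.04 rad of flush against both the side fence and the end stop (value of joint tab above 0.014 m and value of joint plunger above 0.003 m and x of frame in the frame of nest between -0.004 and 0.004 m and y of frame in the frame of nest between -0.004 and 0.004 m and angle between the x axis of frame and the x axis of nest, either way round below 0.04 rad and angle between frame's own z axis and vertical below 0.04 rad and linear speed of frame below 0.01 m/s); the robot touches nothing.
It fails at once if the clamp is over-tightened, more than a quarter turn past the pop (value of joint plunger above 0.0075 m).
It fails at once if the hammer is moved more than 25 mm (distance of hammer from where it was at the start of the episode above 0.025 m).
It fails at once if the small frame is moved more than 25 mm (distance of small_frame from where it was at the start of the episode above 0.025 m).
It fails at once if the disc is moved more than 25 mm (distance of disc from where it was at the start of the episode above 0.025 m).
It also fails if it takes over 72 s, if anything falls off the work surface, if the arm or the gripper's body presses on something with over 40 N, if the wrist force passes 120 N, or if a joint passes its speed limit or range.

## Robot

A 6-joint arm with a two-finger parallel gripper is mounted at the origin on the work surface. World frame = base frame: x ahead of the robot, y to its left, z up, the work surface at z = 0. Lengths are in m, angles in rad, forces in N, time in s.
With the tool pointing down it reaches from about 0.3 to 0.75 m from the base axis. Payload 8.5 kg.
Tool frame: the origin (TCP) lies on the mounting face of the last link; the fingertips stand 173 mm ahead of it and the grasp point (between the pads) lies 155 mm ahead of it (r.tcp_to_tips is the distance from the TCP to the fingertips, in m); z points along the fingers, x is the direction in which the jaws open and shut, and the axes are right-handed (so a half turn about z gives the same grasp; the last joint's range is limited). The gripper opens to 85 mm and grips with 20 to 120 N. Pads are 22 mm wide; open, the fingers measure 114 mm over their backs; the gripper's body (76 mm by 85 mm) begins 54 mm behind the grasp point. The pads swing forward as they close: fully open they stand 13 mm farther back than shut.
Start: joints at [-1.37, 0.381, 1.297, -0, 1.464, -0.215], TCP at [0.222, -0.503, 0.405] pointing down, gripper open.
Joint ranges: [-3.11, 3.11], [-0.89, 2.33], [0.22, 2.48], [-1.42, 4.56], [0.17, 2.85], [-2.88, 2.88]. Speed limits (rad/s): [2.39, 2.39, 3.14, 3.14, 3.14, 3.14].

## Interface

Orientations are given as a unit quaternion [x, y, z, w].
In Python, from workcell import r gives the robot as it stands.
- The arm moves only by the tool drive_tool, never from a script. Its argument "steps" is a list of rows, each a list of 5 numbers: the shift along the world's x, y, z each as a share of 50 mm, from -1 to 1, then the turn about the world's z as a share of 10 degrees, from -1 to 1, then the opening, from -1 (shut) to 1 (fully open), so that 0 is half open. In form: [[tx, ty, tz, twist, jaw], ...]. A call has 1 to 10 rows; each row shifts and turns the commanded pose from where the row before left it; what a row does not reach is not made up. A row lasts 1/8 s, in which the tool goes at most 62.5 mm and 10.7 degrees, less where a joint would pass 70% of its speed; a pose out of reach is approached as far as the arm can. A call with a number of a shift or a turn outside -1 to 1 is refused whole. A call with a gripper value outside its range is refused whole. The fingers move at their own pace and stop on an object; "force" is the grip in N (left out, the last holds). Time passes only in rows, so rows that do not move let the fingers close. It gives the time, the measured TCP pose, the force and the opening at its end, in the units of the state.
- r.read_state(): the state, without advancing time (a new reading comes with each control period).
- r.grab_frame(name): name is "scene" or "top" or "wrist"; returns a dict with "image" (420x560x3 uint8, red, green, blue), "depth" (420x560 float32, m along the optical axis (not along the pixel's ray), 0 where there is no reading), "mtx" (3x3 intrinsics, pixels), "rvec" (rotation vector, rad) and "tvec" (3), from world to camera coordinates, as OpenCV has them. Camera axes: x right, y down, z forward; pixel columns grow to the right and rows downward; lengths in m; the calibration is good to about 2 mm. A picture is of the moment at which its call begins.
- r.job_done(): hands the job in, once; it reports no verdict.
The state is a dict: "t": time; "joints": joint angles; "qd": joint speeds; "joint_torque": joint torques, N m; "position": TCP position; "eef_rot": TCP orientation; "contact_force": force on the tool from outside, world axes, zero at the start; "ft_torque": the same for the moment, N m; "grip_width": finger opening in m.
Only numpy, scipy, OpenCV 4.12 (cv2) and the standard library are available. Lean on these libraries where they do the work, as an engineer would, in place of code of your own. Each camera call takes 0.05 s, during which the arm holds its last target.

## Working session

There is one attempt and no reset: what is moved stays moved. The work goes in short steps, Python scripts to look and compute and a tool call to move; the robot and the scene stay as the last step left them, time stands still between calls to the robot, and variables do not carry over. Pictures are saved under pics/ and viewed, and the job is handed in when it is done.

Besides the shell and the picture viewer there is one more tool, called by a JSON object that holds its "op" and its "data". drive_tool: Moves the arm, as the interface text tells. Shift numbers are shares of 50 mm and turn numbers shares of 10 degrees, none past 1 either way. Its arguments: {"type":"object","properties":{"steps":{"type":"array","items":{"type":"array","items":{"type":"number","minimum":-1,"maximum":1}}},"force":{"type":"number"}},"required":["steps"]}

```bash
mkdir -p pics; ls
cat > h.py <<'E'
import numpy as np, cv2
from workcell import r
def grab(n,tag):
    f=r.grab_frame(n); cv2.imwrite(f'pics/{tag}.png',f['image'][:,:,::-1]); np.savez(f'pics/{tag}.npz',**f); return f
def ld(tag): return dict(np.load(f'pics/{tag}.npz'))
def RT(f): return cv2.Rodrigues(f['rvec'])[0], f['tvec'].reshape(3)
def cloud(f):
    R,t=RT(f);K=f['mtx'];d=f['depth'];v,u=np.mgrid[:d.shape[0],:d.shape[1]]
    P=np.stack([(u-K[0,2])/K[0,0]*d,(v-K[1,2])/K[1,1]*d,d],-1)
    return (P-t)@R
def onz(f,u,v,z):
    R,t=RT(f);K=f['mtx'];c=-R.T@t;d=R.T@np.array([(u-K[0,2])/K[0,0],(v-K[1,2])/K[1,1],1])
    return c+d*(z-c[2])/d[2]
def proj(f,P): return cv2.projectPoints(np.atleast_2d(np.float64(P)),f['rvec'],f['tvec'],f['mtx'],None)[0][:,0]
E
python3 - <<'E'
from h import *
for n in('scene','top','wrist'):
    f=grab(n,n+'0'); R,t=RT(f); print(n,-R.T@t,f['mtx'][0,0])
print(r.read_state())
E
```

```text
pics
scene [1.34496952 0.07415096 0.64493887] 488.40354155851634
top [0.36641322 0.02992646 1.25752108] 468.27134172624426
wrist [ 0.29605933 -0.47036143  0.37282898] 350.4301376351001
{'t': 0.15, 'joints': array([-1.37029318e+00,  3.81066088e-01,  1.29798596e+00,  2.21420680e-05,
        1.46361874e+00, -2.15292622e-01]), 'qd': array([ 2.29357433e-03, -2.17921378e-03, -4.21620164e-03,  5.14237798e-04,
       -6.46699351e-05, -1.17643681e-03]), 'joint_torque': array([ 1.90226703e-03, -4.48621702e+01, -2.31348288e+01, -2.38101848e-04,
        3.77376680e-03,  2.59719235e-05]), 'position': array([ 0.22215391, -0.50311466,  0.40427413]), 'eef_rot': array([ 8.37829171e-01, -5.45932221e-01, -3.70510006e-04, -3.91713036e-04]), 'contact_force': array([-0.29473841,  0.36968438, -0.8185117 ]), 'ft_torque': array([-0.00576004, -0.01510299, -0.02217085]), 'grip_width': 0.08564298490214414}
```

View pics/scene0.png

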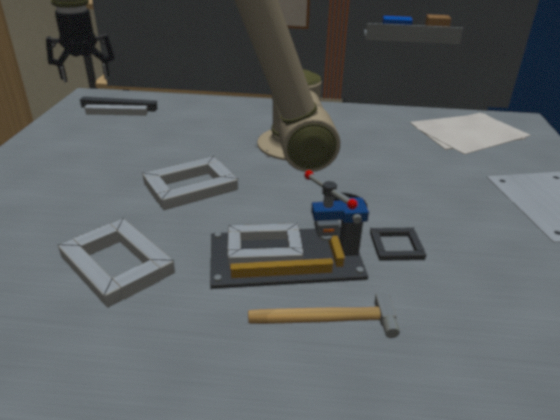

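View pics/top0.png

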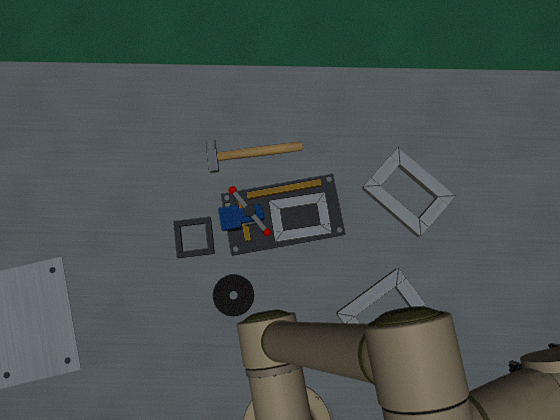

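Candidates for the frame: top-view pixels (300,216) on the fixture, (408,190) and (390,300) loose on the bench. The one at (300,216) is the smallest and lies on the blue fixture, so I choose it. I'll check it in a crop and measure.

Run:
```python
from h import *
f=ld('top0'); im=f['image'][:,:,::-1]
c=cv2.resize(im[160:270,160:360],None,fx=4,fy=4,interpolation=cv2.INTER_CUBIC); cv2.imwrite('pics/crop0.png',c)
s=ld('scene0'); cv2.imwrite('pics/crop1.png',cv2.resize(s['image'][150:300,190:400,::-1],None,fx=3.8,fy=3.8,interpolation=cv2.INTER_CUBIC))
P=cloud(f)
print(onz(f,300,216,.037),onz(f,0,0,0),onz(f,559,0,0))
hsv=cv2.cvtColor(f['image'],cv2.COLOR_RGB2HSV)
box=np.zeros(P.shape[:2],bool); box[165:265,210:350]=1
Z=P[...,2]
print(np.histogram(Z[box],bins=np.arange(-.01,.2,.005)))
# brass
br=box&(hsv[...,0]>12)&(hsv[...,0]<28)&(hsv[...,1]>130)&(hsv[...,2]>90)
n,l,st,ce=cv2.connectedComponentsWithStats(br.astype(np.uint8))
for i in range(1,n):
    if st[i,4]>15:
        q=P[l==i]; print(st[i],np.median(q,0), cv2.minAreaRect((q[:,:2]*1000).astype(np.float32)))
fr=box&(Z>.030)&(Z<.045)&(hsv[...,1]<60)&(hsv[...,2]>100)
n,l,st,ce=cv2.connectedComponentsWithStats(fr.astype(np.uint8))
for i in range(1,n):
    if st[i,4]>30:
        q=P[l==i]; print('frame',st[i],np.median(q,0), cv2.minAreaRect((q[:,:2]*1000).astype(np.float32)))
red=box&((hsv[...,0]<6)|(hsv[...,0]>174))&(hsv[...,1]>150)
n,l,st,ce=cv2.connectedComponentsWithStats(red.astype(np.uint8))
for i in range(1,n): print('red',st[i],ce[i],np.median(P[l==i],0),P[l==i][:,2].max())
bl=box&(hsv[...,0]>100)&(hsv[...,0]<125)&(hsv[...,1]>150)
q=P[bl];print('blue',np.percentile(q[:,2],[5,50,95]))
q=q[q[:,2]>.1];print(cv2.minAreaRect((q[:,:2]*1000).astype(np.float32)))
pl=box&(Z>.006)&(Z<.017)
q=P[pl];print('plate',cv2.minAreaRect((q[:,:2]*1000).astype(np.float32)))
```

```text
[ 0.53757642 -0.02737607  0.037     ] [1.15973506e+00 8.49263506e-01 2.22044605e-16] [ 1.18767485 -0.77068307  0.        ]
(array([  78, 2430, 3647,  840, 2659,  804,  107,   78,  299, 1456,  372,
          9,    2,    1,    0,    0,    4,    3,    4,    1,   11,   16,
          3,    9,   10,   21,  236,  416,   26,    0,    0,    0,    0,
          2,   23,  145,  167,   64,    0,    0,    0]), array([-0.01 , -0.005,  0.   ,  0.005,  0.01 ,  0.015,  0.02 ,  0.025,
        0.03 ,  0.035,  0.04 ,  0.045,  0.05 ,  0.055,  0.06 ,  0.065,
        0.07 ,  0.075,  0.08 ,  0.085,  0.09 ,  0.095,  0.1  ,  0.105,
        0.11 ,  0.115,  0.12 ,  0.125,  0.13 ,  0.135,  0.14 ,  0.145,
        0.15 ,  0.155,  0.16 ,  0.165,  0.17 ,  0.175,  0.18 ,  0.185,
        0.19 ,  0.195]))
[247 179  74  19 414] [0.6112731  0.01858908 0.03853609] ((499.0712585449219, -6.067291259765625), (245.2257080078125, 198.21693420410156), 11.690671920776367)
[242 224   8  16  83] [0.4924392  0.11338473 0.03888653] ((494.1959228515625, 113.68733978271484), (42.60685729980469, 14.685619354248047), 11.942233085632324)
frame [ 269  193   62   48 1339] [ 0.5358658  -0.02671749  0.03764723] ((537.2503051757812, -26.364280700683594), (109.28142547607422, 148.7788848876953), 9.910140037536621)
red [229 186   8   8  45] [231.91111111 189.51111111] [0.57881336 0.14020493 0.17138685] 0.1772414128732966
red [211 226   1   1   1] [211. 226.] [0.51016471 0.2101744  0.00695884] 0.006958838371438264
red [263 228   8   8  52] [266.69230769 231.80769231] [0.47976737 0.05551855 0.17075131] 0.17543058818750146
blue [0.12022413 0.12582639 0.12988889]
((453.90850830078125, 104.52684020996094), (203.91815185546875, 106.30130767822266), 12.91886043548584)
plate ((543.3853759765625, 28.34954833984375), (378.4458923339844, 269.16552734375), 89.92237091064453)
```

View pics/crop0.png

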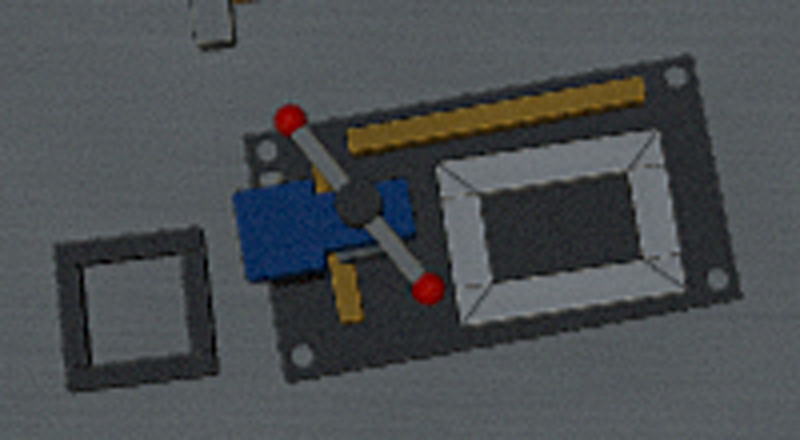

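View pics/crop1.png

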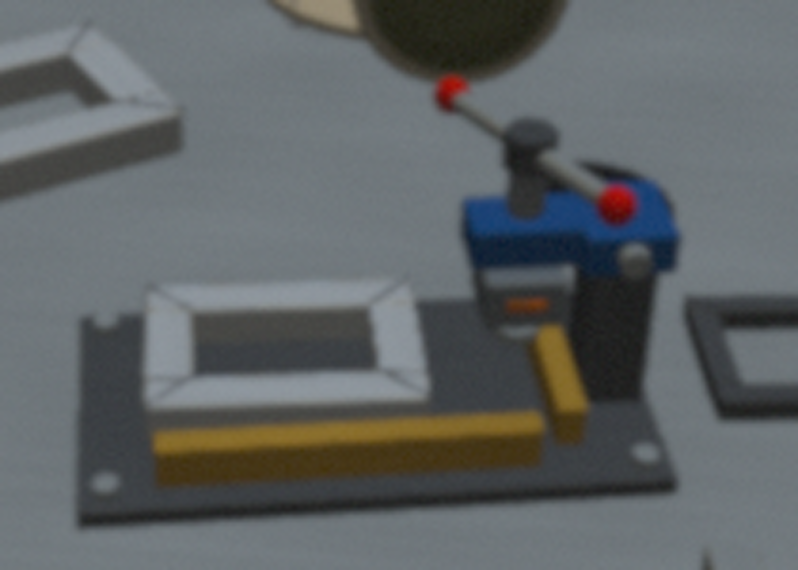

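View pics/wrist0.png

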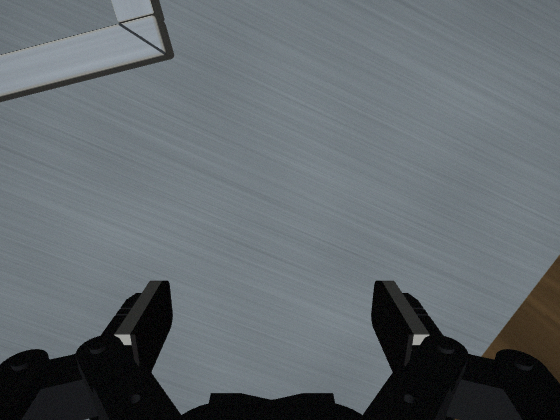

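```bash
cat >> h.py <<'E'
def fitpose(f,L,pix,z):
    W=np.array([onz(f,*p,z)[:2] for p in pix]); L=np.array(L,float)
    a=L-L.mean(0);b=W-W.mean(0)
    th=np.arctan2((a[:,0]*b[:,1]-a[:,1]*b[:,0]).sum(),(a*b).sum())
    R=np.array([[np.cos(th),-np.sin(th)],[np.sin(th),np.cos(th)]])
    t=W.mean(0)-R@L.mean(0); return t,th,np.abs(W-(L@R.T+t)).max()
E
python3 - <<'E'
from h import *
f=ld('top0')
cv=lambda l:[((a+.5)/4-.5+160,(b+.5)/4-.5+160) for a,b in l]
print(fitpose(f,[(-.19,-.085),(-.19,.085),(.12,.085),(.12,-.085)],cv([(692,55),(741,297),(290,383),(245,135)]),.012))
print(fitpose(f,[(.05,-.055),(-.15,-.055)],cv([(350,155),(645,101)]),.038))
print('frame',fitpose(f,[(.075,-.055),(-.075,-.055),(-.075,.055),(.075,.055)],cv([(438,163),(658,130),(686,287),(462,326)]),.037))
print([onz(f,u,v,.165) for u,v in((231.9,189.5),(266.7,231.8))])
print(onz(f,*cv([(358,202)])[0],.173))
E
```

```text
(array([0.53940721, 0.05220829]), np.float64(1.7743551734567562), np.float64(0.002200329084688646))
(array([0.53792762, 0.05354833]), np.float64(1.7733410684651443), np.float64(0.0006108070941929777))
frame (array([ 0.53723941, -0.02708556]), np.float64(1.7483841418280346), np.float64(0.0020959556410291014))
[array([0.58014926, 0.14108035, 0.165     ]), array([0.48076493, 0.05624258, 0.165     ])]
[0.5301741  0.09833047 0.173     ]
```

{"op": "drive_tool", "data": {"steps": [[0.65,0.83,-0.2,-0.137,1],[0.65,0.83,-0.2,-0.137,1],[0.65,0.83,-0.2,-0.137,1],[0.65,0.83,-0.2,-0.137,1],[0.65,0.83,-0.2,-0.137,1],[0.65,0.83,-0.2,-0.137,1],[0.65,0.83,-0.2,-0.137,1],[0.65,0.83,-0.2,-0.137,1],[0.65,0.83,-0.2,-0.137,1],[0.65,0.83,-0.2,-0.137,1]]}}

```text
t: 1.4
position: [0.5481, -0.0866, 0.3042]
eef_rot: [0.766, -0.642, -0.0, 0.0]
contact_force: [-0.1, -0.5, 0.1]
grip_width: 0.0855
```

{"op": "drive_tool", "data": {"steps": [[0,0,0,0,1],[0,0,0,0,1]]}}

```text
t: 1.65
position: [0.547, -0.0883, 0.3046]
eef_rot: [0.767, -0.642, -0.0, 0.0]
contact_force: [-0.1, 0.3, 0.0]
grip_width: 0.0855
```

Run:
```python
from h import *
for n in('top','wrist','scene'): grab(n,n+'1')
s=r.read_state();print(s['position'],s['joints'],s['eef_rot'],s['t'])
```

```text
[ 0.54671766 -0.08907504  0.30499494] [-3.75243203e-01  4.78989599e-01  1.44390361e+00 -7.21139049e-05
  1.21841035e+00  1.02041133e+00] [ 7.66248077e-01 -6.42544833e-01  1.47821387e-04 -1.37270278e-05] 1.8
```

View pics/wrist1.png

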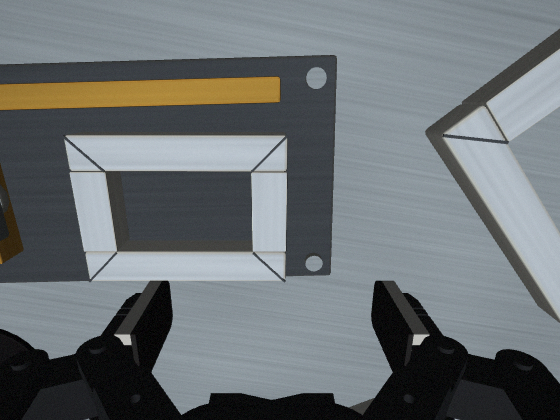

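Run:
```python
from h import *
f=ld('wrist1')
print('frame',fitpose(f,[(-.075,-.055),(.075,-.055),(.075,.055),(-.075,.055)],[(287,136),(65,136),(91,281.5),(285,281)],.037))
print('fence',fitpose(f,[(-.15,-.055),(-.05,-.055)],[(280,102),(130,107.5)],.038), onz(f,280,102,.038),onz(f,0,111,.038))
print('plate',[onz(f,*p,.012) for p in((337,56),(330,275))])
th=1.774
print('pred',[np.array([.5387,.0528])+np.array([[np.cos(th),-np.sin(th)],[np.sin(th),np.cos(th)]])@p for p in((-.19,-.085),(-.19,.085),(-.15,-.055))])
```

```text
frame (array([ 0.53758213, -0.02636062]), np.float64(1.7460367196730875), np.float64(0.0017614823950921205))
fence (array([0.53935288, 0.05261833]), np.float64(1.7810760124559304), np.float64(0.001721253679133214)) [ 0.62408401 -0.08087596  0.038     ] [0.58715866 0.0958563  0.038     ]
plate [array([ 0.66011407, -0.11449481,  0.012     ]), array([ 0.49564465, -0.1477856 ,  0.012     ])]
pred [array([ 0.66029467, -0.11613707]), array([ 0.49379241, -0.15044445]), array([ 0.6228396 , -0.08301432])]
```

{"op": "drive_tool", "data": {"steps": [[0.03,0,-0.6,0,1],[0,0,-0.6,0,1],[0,0,-0.6,0,1],[0,0,-0.46,0,1],[0,0,0,0,1],[0,0,0,0,1]], "force": 25}}

```text
t: 2.55
position: [0.5488, -0.0886, 0.1928]
eef_rot: [0.767, -0.642, 0.001, -0.0]
contact_force: [-0.4, -0.5, 0.7]
grip_width: 0.0851
```

{"op": "drive_tool", "data": {"steps": [[0,0,-0.08,0,0],[0,0,0,0,-0.3],[0,0,0,0,-0.6],[0,0,0,0,-0.6],[0,0,0,0,-0.6],[0,0,0,0,-0.6],[0,0,0,0,-0.6]], "force": 25}}

```text
t: 3.42
position: [0.5487, -0.088, 0.188]
eef_rot: [0.767, -0.642, 0.0, -0.0]
contact_force: [-1.1, 0.4, 5.7]
grip_width: 0.0244
```

Run:
```python
from h import *
for n in('top','wrist','scene'): grab(n,n+'2')
s=r.read_state();print(s['position'],s['contact_force'],s['grip_width'],s['t'],r.tcp_to_tips)
```

```text
[ 0.54868163 -0.08803492  0.18803499] [-0.47432546  1.51303032  6.01250736] 0.024266502425519188 3.575 0.1734
```

View pics/wrist2.png

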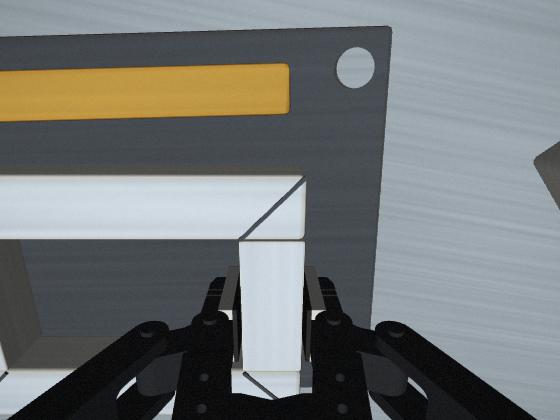

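View pics/scene2.png

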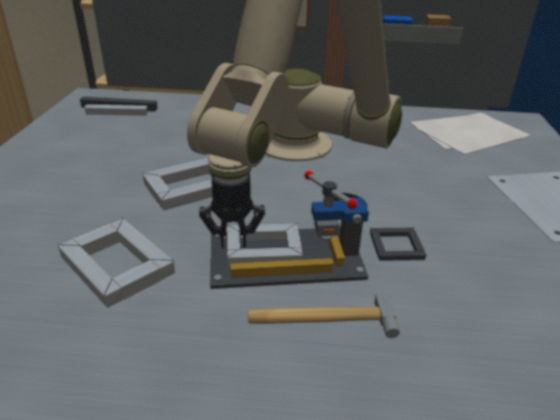

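{"op": "drive_tool", "data": {"steps": [[0.002,0.14,0,0.04,-0.6],[0.002,0.14,0,0.04,-0.6],[0.002,0.14,0,0.04,-0.6],[0.002,0.14,0,0.04,-0.6],[0.002,0.14,0,0,-0.6],[0.002,0.14,0,0,-0.6],[0.002,0.14,0,0,-0.6],[0.002,0.13,0,0,-0.6],[0,0,0,0,-0.6]]}}

```text
t: 4.7
position: [0.5496, -0.0318, 0.1881]
eef_rot: [0.776, -0.631, 0.0, -0.0]
contact_force: [0.5, -0.2, 6.3]
grip_width: 0.0243
```

Run:
```python
from h import *
for n in('top','wrist','scene'): grab(n,n+'3')
s=r.read_state();print(s['position'],s['contact_force'],s['eef_rot'],s['grip_width'],s['t'])
```

```text
[ 0.54957485 -0.03186767  0.18804592] [0.24441044 0.30674676 6.31485708] [ 7.75854393e-01 -6.30911797e-01  2.47053066e-04 -4.52684810e-04] 0.02459783490736646 4.85
```

View pics/wrist3.png

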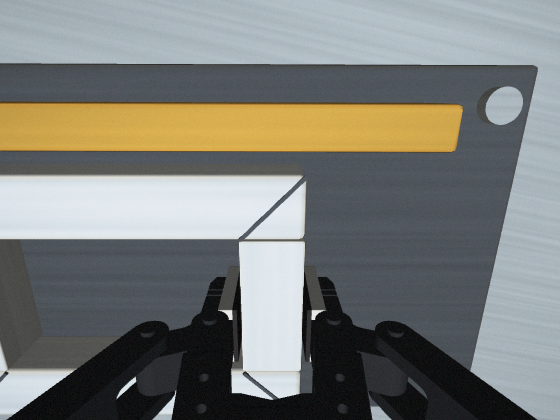

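View pics/top3.png

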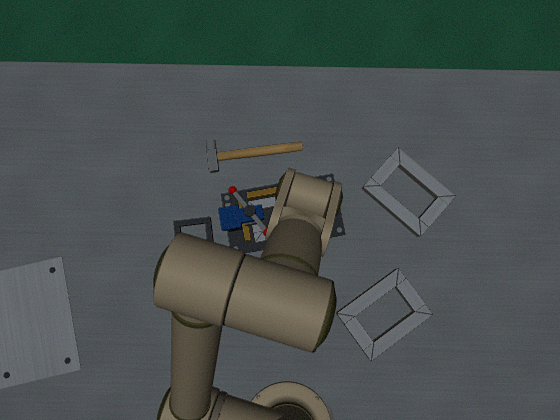

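Run:
```python
from h import *
f=ld('wrist3')
th=1.774;ey=np.array([-np.sin(th),np.cos(th)]);ex=np.array([np.cos(th),np.sin(th)])
for u in(20,200,400):print('fence',onz(f,u,151,.038)[:2]@ey)
for u in(20,150,300):print('frame',onz(f,u,175,.037)[:2]@ey)
print('fence end x',onz(f,456,151,.038)[:2]@ex,'frame end',onz(f,306,175,.037)[:2]@ex)
a=onz(f,0,151,.038)-onz(f,450,151,.038);b=onz(f,0,175,.037)-onz(f,300,175,.037)
print(np.arctan2(a[1],a[0]),np.arctan2(b[1],b[0]))
```

```text
fence -0.5952806299789866
fence -0.5953594025721433
fence -0.5954470158979331
frame -0.5868413526935811
frame -0.5868970553587407
frame -0.5869613764367312
fence end x -0.20433685932752302 frame end -0.1541078011610161
1.7752992197697042 1.7752345144696706
```

{"op": "drive_tool", "data": {"steps": [[0.04,0.008,0,0,-0.6],[0.04,0.008,0,0,-0.6],[0.04,0.008,0,0,-0.6],[0.03,0.006,0,0,-0.6],[0.01,0.002,0,0,-0.6],[0,0,0,0,-0.6]]}}

```text
t: 5.6
position: [0.5565, -0.0303, 0.188]
eef_rot: [0.776, -0.631, -0.001, 0.001]
contact_force: [-6.8, -0.9, 12.1]
grip_width: 0.024
```

{"op": "drive_tool", "data": {"steps": [[0.015,0.003,0,0,-0.6],[0,0,0,0,-0.6]]}}

```text
t: 5.85
position: [0.5573, -0.0301, 0.188]
eef_rot: [0.776, -0.631, -0.001, 0.001]
contact_force: [-6.9, -1.3, 12.0]
grip_width: 0.0246
```

Run:
```python
from h import *
grab('wrist','wrist4')
s=r.read_state();print(s['position'],s['contact_force'],s['ft_torque'])
```

```text
[ 0.55724845 -0.03009342  0.18803169] [-7.29320129 -1.226356   13.08383958] [-0.32434118  1.02248958  0.1649826 ]
```

View pics/wrist4.png

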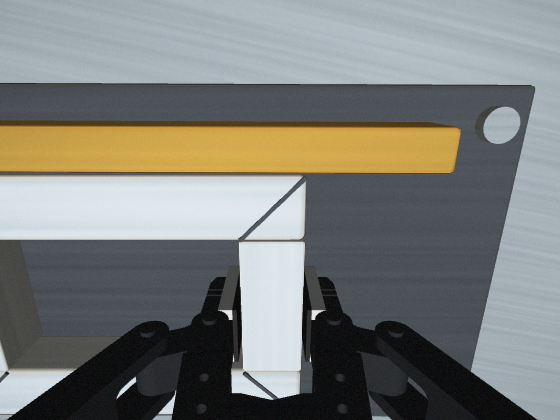

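{"op": "drive_tool", "data": {"steps": [[0.02,0.004,0,0,-0.6],[0,0,0,0,-0.6]]}}

```text
t: 6.15
position: [0.5582, -0.0299, 0.188]
eef_rot: [0.776, -0.631, -0.002, 0.001]
contact_force: [-8.8, -1.3, 13.4]
grip_width: 0.0245
```

Run:
```python
from h import *
f=grab('wrist','wrist5')
cv2.imwrite('pics/w5c.png',cv2.resize(f['image'][110:260,0:480,::-1],None,fx=1.6,fy=3))
s=r.read_state();print(s['position'],s['contact_force'],s['ft_torque'])
```

```text
[ 0.55815783 -0.02989658  0.18803363] [-8.87763582 -1.32469093 12.26364162] [-0.34217398  1.1636385   0.16284662]
```

View pics/w5c.png

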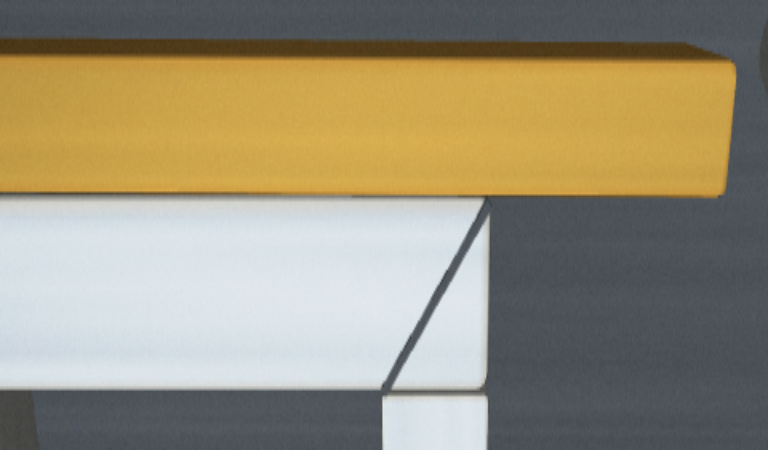

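{"op": "drive_tool", "data": {"steps": [[-0.008,0.04,0,0,-0.6],[-0.008,0.04,0,0,-0.6],[-0.008,0.04,0,0,-0.6],[-0.006,0.03,0,0,-0.6],[-0.002,0.01,0,0,-0.6],[0,0,0,0,-0.6]]}}

```text
t: 6.95
position: [0.5569, -0.0237, 0.188]
eef_rot: [0.776, -0.631, -0.0, 0.002]
contact_force: [-8.5, -15.4, 8.7]
grip_width: 0.0245
```

{"op": "drive_tool", "data": {"steps": [[-0.004,0.02,0,0,-0.6],[0,0,0,0,-0.6]]}}

```text
t: 7.2
position: [0.5567, -0.0227, 0.188]
eef_rot: [0.776, -0.631, -0.0, 0.002]
contact_force: [-8.9, -14.9, 9.9]
grip_width: 0.0246
```

Run:
```python
from h import *
f=grab('wrist','wrist6');g=grab('scene','scene6')
cv2.imwrite('pics/s6c.png',cv2.resize(g['image'][180:300,200:400,::-1],None,fx=4,fy=4,interpolation=cv2.INTER_CUBIC))
s=r.read_state();print(s['position'],s['contact_force'],s['ft_torque'])
```

```text
[ 0.55669251 -0.0227145   0.1880317 ] [ -8.20584139 -15.82576292  10.66612993] [-2.3128599   1.18248304 -0.19356222]
```

View pics/wrist6.png

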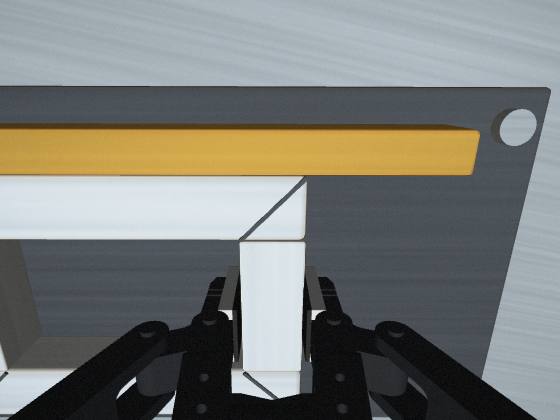

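View pics/s6c.png

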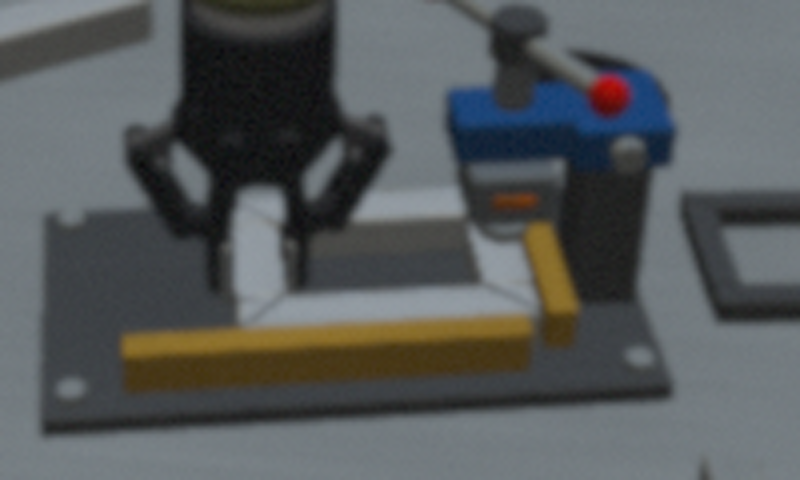

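```bash
cat >> h.py <<'E'
TH=1.775;EX=np.array([np.cos(TH),np.sin(TH)]);EY=np.array([-np.sin(TH),np.cos(TH)])
E
python3 - <<'E'
from h import *
for n,a,b in (('wrist3',(456,151),(306,175)),('wrist6',(473,173.5),(307,176))):
    f=ld(n); d=onz(f,*b,.037)[:2]-onz(f,*a,.038)[:2]; print(d@EX,d@EY)
E
```

```text
0.05023754066448428 0.008457380618697063
0.056995100731760596 0.0010558723229201548
```

{"op": "drive_tool", "data": {"steps": [[-0.004,0.02,0,0,-0.6],[-0.004,0.02,0,0,-0.6],[0,0,0,0,-0.6]]}}

```text
t: 7.68
position: [0.5563, -0.0207, 0.188]
eef_rot: [0.776, -0.631, -0.0, 0.002]
contact_force: [-7.8, -15.7, 9.4]
grip_width: 0.0243
```

{"op": "drive_tool", "data": {"steps": [[-0.002,0.01,0,0,-0.6],[0,0,0,0,-0.6]]}}

```text
t: 7.92
position: [0.5562, -0.0203, 0.188]
eef_rot: [0.776, -0.631, -0.0, 0.002]
contact_force: [-8.3, -15.9, 9.4]
grip_width: 0.025
```

{"op": "drive_tool", "data": {"steps": [[-0.002,0.01,0,0,-0.6],[0,0,0,0,-0.6]]}}

```text
t: 8.18
position: [0.5562, -0.0201, 0.188]
eef_rot: [0.776, -0.631, 0.0, 0.002]
contact_force: [-8.1, -18.7, 9.0]
grip_width: 0.0244
```

{"op": "drive_tool", "data": {"steps": [[-0.002,0.01,0,0,-0.6],[0,0,0,0,-0.6]]}}

```text
t: 8.43
position: [0.5561, -0.02, 0.188]
eef_rot: [0.776, -0.631, 0.001, 0.002]
contact_force: [-7.4, -21.3, 8.2]
grip_width: 0.0247
```

Run:
```python
from h import *
f=grab('wrist','wrist7');g=grab('scene','scene7')
cv2.imwrite('pics/s7c.png',np.vstack([cv2.resize(g['image'][215:285,250:390,::-1],None,fx=5,fy=5,interpolation=cv2.INTER_CUBIC),cv2.resize(f['image'][120:200,210:490,::-1],(700,200))]))
s=r.read_state();print(s['position'],s['contact_force'],s['ft_torque'])
```

```text
[ 0.55612593 -0.01998087  0.18804518] [ -7.06015267 -20.29407383   8.77951354] [-3.11963677  1.21251275 -0.146008  ]
```

View pics/s7c.png

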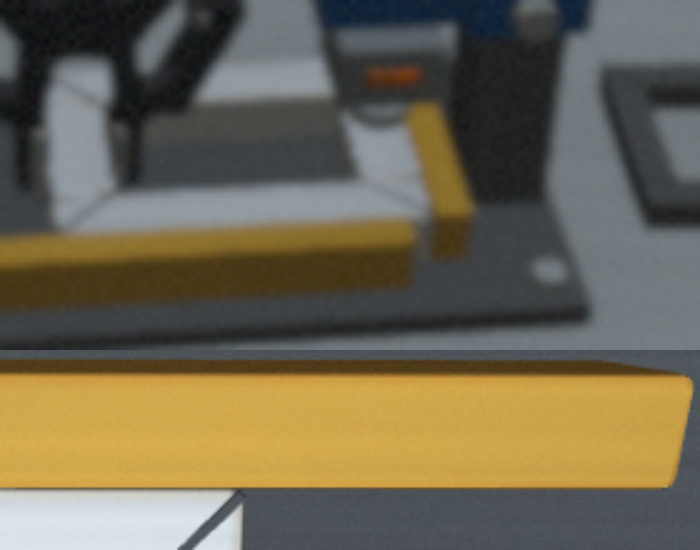

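{"op": "drive_tool", "data": {"steps": [[0.012,0.002,0,0,-0.6],[0,0,0,0,-0.6],[0,0,0,0,-0.6]]}}

```text
t: 8.9
position: [0.5564, -0.0199, 0.188]
eef_rot: [0.776, -0.631, 0.0, 0.003]
contact_force: [-12.1, -21.8, 11.4]
grip_width: 0.0246
```

{"op": "drive_tool", "data": {"steps": [[0,0,0,0,-0.2],[0,0,0,0,0.0],[0,0,0,0,0.3],[0,0,0,0,0.3],[0,0,0,0,0.3],[0,0,0,0,0.3]]}}

```text
t: 9.65
position: [0.5573, -0.018, 0.1877]
eef_rot: [0.776, -0.631, -0.0, -0.0]
contact_force: [-0.1, 0.0, -0.3]
grip_width: 0.0556
```

{"op": "drive_tool", "data": {"steps": [[0,0,0.3,0,0.3],[0,0,0.8,0,0.3],[0,0,1,0,0.3],[0,-0.4,0.5,0,0.3],[0,-0.2,0,0,0.3],[0,0,0,0,0.3]]}}

```text
t: 10.4
position: [0.557, -0.0485, 0.3171]
eef_rot: [0.775, -0.632, -0.001, 0.0]
contact_force: [-0.2, -0.2, 0.6]
grip_width: 0.0554
```

Run:
```python
from h import *
f=grab('wrist','wrist8');g=grab('scene','scene8');grab('top','top8')
cv2.imwrite('pics/s8c.png',cv2.resize(g['image'][180:300,200:400,::-1],None,fx=4,fy=4,interpolation=cv2.INTER_CUBIC))
s=r.read_state();print(s['position'],s['contact_force'],s['grip_width'])
```

```text
[ 0.55717033 -0.04769282  0.31668499] [-0.79947574 -0.32400826  0.05574822] 0.055341939695924804
```

View pics/wrist8.png

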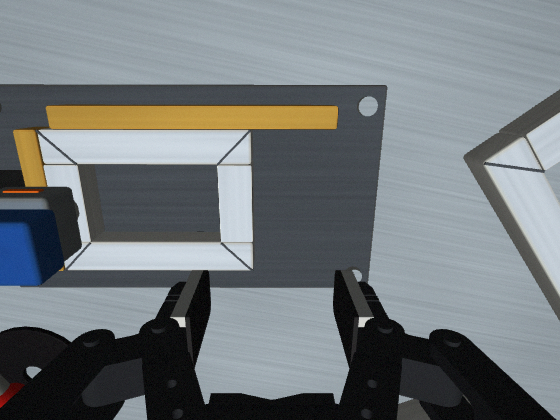

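View pics/s8c.png

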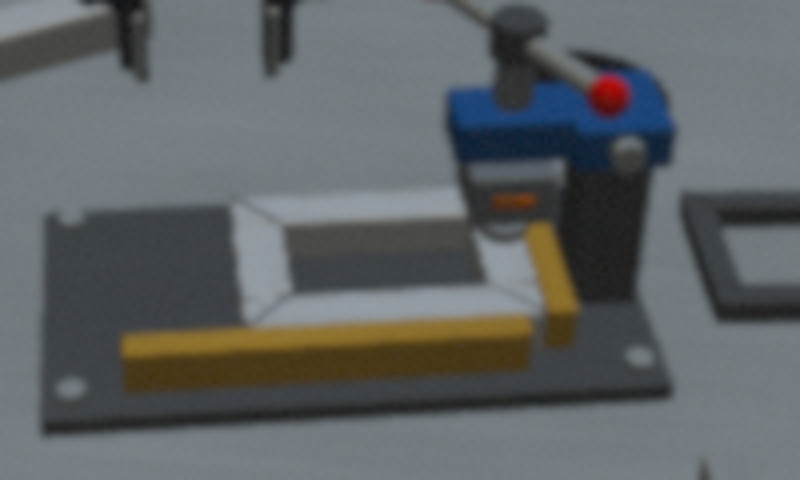

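Run:
```python
from h import *
f=ld('wrist8'); a,b=(337.5,129),(252.5,130.5)
d=onz(f,*b,.037)[:2]-onz(f,*a,.038)[:2]; print(d@EX,d@EY)
cv2.imwrite('pics/w8c.png',cv2.resize(f['image'][95:285,0:350,::-1],None,fx=2.2,fy=3,interpolation=cv2.INTER_CUBIC))
print('frame',fitpose(f,[(-.075,-.055),(.075,-.055),(-.075,.055)],[(252.5,130),(38,130),(252.5,270)],.037))
O=np.array([.5387,.0528]);print('nest',O-.015*EX)
```

```text
0.05869468487431886 0.001013473264821482
frame (array([0.54337743, 0.03890975]), np.float64(1.7693168996641364), np.float64(0.0016491473593103836))
nest [0.54174181 0.03811166]
```

View pics/w8c.png

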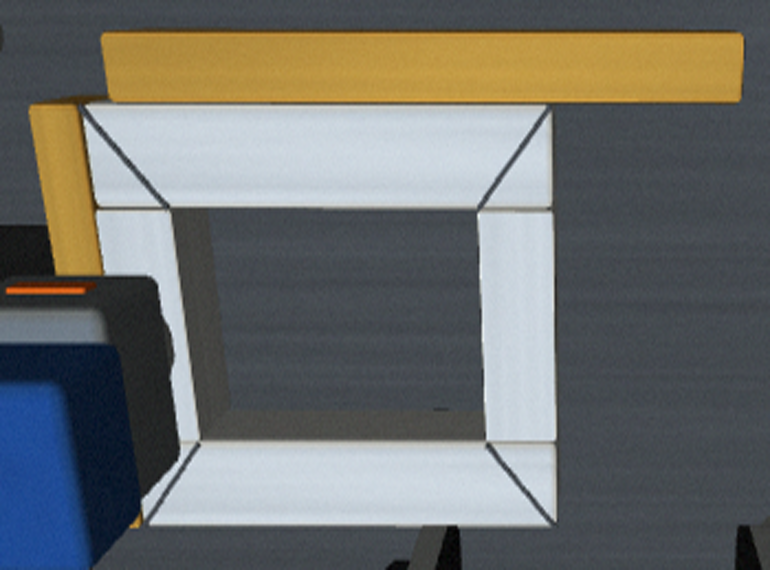

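{"op": "drive_tool", "data": {"steps": [[0,0,0.6,0,-1],[0,0,0.5,0,-1],[-0.1,0.75,0,0,-1],[-0.1,0.75,0,0,-1],[-0.1,0.75,0,0,-1],[-0.1,0.75,0,0,-1],[-0.05,0.75,0,0,-1],[0,0,0,0,-1],[0,0,0,0,-1]]}}

```text
t: 11.68
position: [0.5348, 0.1393, 0.3722]
eef_rot: [0.776, -0.631, -0.0, 0.0]
contact_force: [0.2, -1.1, -1.0]
grip_width: 0.0001
```

Run:
```python
from h import *
f=grab('wrist','wrist9');g=grab('scene','scene9');grab('top','top9')
s=r.read_state();print(s['position'],s['contact_force'],s['grip_width'])
```

```text
[0.53499226 0.13859761 0.37254158] [0.24286227 0.24279883 0.10593708] 5.091080252588301e-06
```

View pics/wrist9.png

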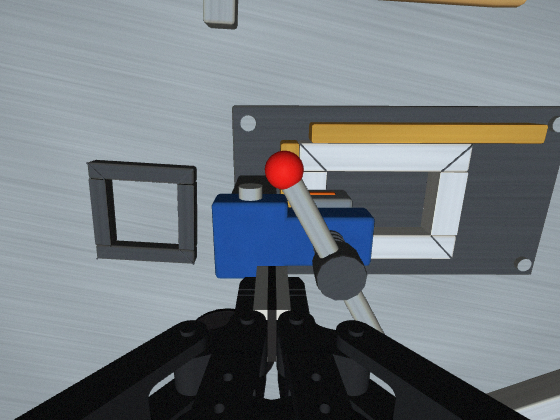

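View pics/scene9.png

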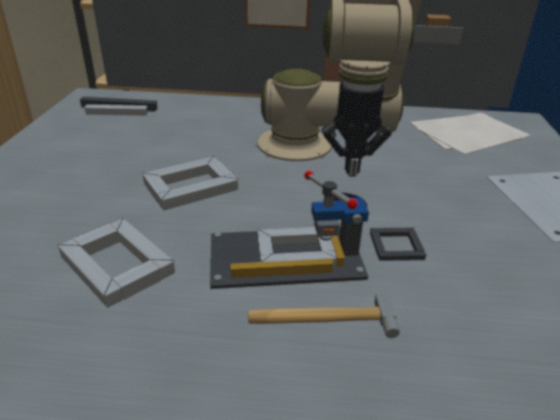

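Run:
```python
from h import *
f=ld('wrist9');t=ld('top0');s=ld('scene0')
for z in(.16,.165,.17): print(z,onz(f,284,169.5,z)[:2],onz(t,231.9,189.5,z)[:2])
print('hub',onz(f,341,266,.172),onz(f,341,266,.178))
def tri(l):
    A=[];b=[]
    for g,u,v in l:
        R,T=RT(g);c=-R.T@T;d=onz(g,u,v,0)-c;d/=np.linalg.norm(d);M=np.eye(3)-np.outer(d,d);A.append(M);b.append(M@c)
    return np.linalg.lstsq(np.vstack(A),np.hstack(b),rcond=None)[0]
print(tri([(f,284,169.5),(t,231.9,189.5)]))
# scene ball centroid
hsv=cv2.cvtColor(s['image'],cv2.COLOR_RGB2HSV);m=((hsv[...,0]<6)|(hsv[...,0]>174))&(hsv[...,1]>150);m[:150]=0;m[220:]=0
n,l,st,ce=cv2.connectedComponentsWithStats(m.astype(np.uint8));P=[]
for i in range(1,n):
    if st[i,4]>15: print(ce[i],st[i,4]);P.append(ce[i])
P=sorted(P,key=lambda p:p[0]); 
A=tri([(s,*P[0]),(t,266.7,231.8)]);B=tri([(s,*P[-1]),(t,231.9,189.5)]);print(A,B,(A+B)/2)
```

```text
0.16 [0.57975262 0.14173552] [0.58112744 0.14158905]
0.165 [0.58069872 0.14212207] [0.58014926 0.14108035]
0.17 [0.58164482 0.14250862] [0.57917108 0.14057165]
hub [0.53717662 0.10163586 0.172     ] [0.53990654 0.10355851 0.178     ]
[0.58043174 0.1416285  0.16279124]
[307.88571429 172.88571429] 35
[351.58490566 203.35849057] 53
[0.48039505 0.05591612 0.16860385] [0.58000961 0.14101728 0.1657159 ] [0.53020233 0.0984667  0.16715988]
```

Run:
```python
import numpy as np
ph=np.radians(np.arange(0,360,10.)); phi=1.456-np.append(ph,2*np.pi)
P=.042*np.c_[np.cos(phi),np.sin(phi)]; d=np.round(np.diff(P,axis=0)/.05,3)
for i in range(0,36,6): print(i,', '.join(f'[{a}, {b}, -0.006, 0, -1]' for a,b in d[i:i+6]))
```

```text
0 [0.143, -0.029, -0.006, 0, -1], [0.136, -0.054, -0.006, 0, -1], [0.125, -0.077, -0.006, 0, -1], [0.11, -0.097, -0.006, 0, -1], [0.091, -0.115, -0.006, 0, -1], [0.07, -0.129, -0.006, 0, -1]
6 [0.046, -0.139, -0.006, 0, -1], [0.021, -0.145, -0.006, 0, -1], [-0.004, -0.146, -0.006, 0, -1], [-0.029, -0.143, -0.006, 0, -1], [-0.054, -0.136, -0.006, 0, -1], [-0.077, -0.125, -0.006, 0, -1]
12 [-0.097, -0.11, -0.006, 0, -1], [-0.115, -0.091, -0.006, 0, -1], [-0.129, -0.07, -0.006, 0, -1], [-0.139, -0.046, -0.006, 0, -1], [-0.145, -0.021, -0.006, 0, -1], [-0.146, 0.004, -0.006, 0, -1]
18 [-0.143, 0.029, -0.006, 0, -1], [-0.136, 0.054, -0.006, 0, -1], [-0.125, 0.077, -0.006, 0, -1], [-0.11, 0.097, -0.006, 0, -1], [-0.091, 0.115, -0.006, 0, -1], [-0.07, 0.129, -0.006, 0, -1]
24 [-0.046, 0.139, -0.006, 0, -1], [-0.021, 0.145, -0.006, 0, -1], [0.004, 0.146, -0.006, 0, -1], [0.029, 0.143, -0.006, 0, -1], [0.054, 0.136, -0.006, 0, -1], [0.077, 0.125, -0.006, 0, -1]
30 [0.097, 0.11, -0.006, 0, -1], [0.115, 0.091, -0.006, 0, -1], [0.129, 0.07, -0.006, 0, -1], [0.139, 0.046, -0.006, 0, -1], [0.145, 0.021, -0.006, 0, -1], [0.146, -0.004, -0.006, 0, -1]
```

{"op": "drive_tool", "data": {"steps": [[0,0,-0.5,0,-1],[0,0,-0.48,0,-1],[0,0,0,0,-1],[0,0,0,0,-1]]}}

```text
t: 12.32
position: [0.5351, 0.1391, 0.3247]
eef_rot: [0.775, -0.631, 0.001, -0.0]
contact_force: [0.5, -0.4, 0.3]
grip_width: 0.0001
```

{"op": "drive_tool", "data": {"steps": [[0.143,-0.029,-0.006,0,-1],[0.136,-0.054,-0.006,0,-1],[0.125,-0.077,-0.006,0,-1],[0.11,-0.097,-0.006,0,-1],[0.091,-0.115,-0.006,0,-1],[0.07,-0.129,-0.006,0,-1]]}}

```text
t: 13.08
position: [0.5682, 0.1153, 0.3218]
eef_rot: [0.776, -0.631, -0.002, -0.0]
contact_force: [-5.5, 9.3, -0.4]
grip_width: 0.0001
```

```bash
cat > chk.py <<'E'
import sys
from h import *
k=sys.argv[1]
g=grab('scene','sc_'+k);w=grab('wrist','wr_'+k)
a=cv2.resize(g['image'][150:270,270:390,::-1],(400,400),interpolation=cv2.INTER_CUBIC)
b=cv2.resize(w['image'][:,:,::-1],(400,300))
b=np.vstack([b,np.zeros((100,400,3),np.uint8)])
cv2.imwrite(f'pics/c_{k}.png',np.hstack([a,b]))
s=r.read_state();p=s['position'];d=p[:2]-[.530,.098]
print(s['t'],p.round(4),s['contact_force'].round(1),'phi',np.degrees(np.arctan2(d[1],d[0])).round(1),'r',np.hypot(*d).round(4))
hsv=cv2.cvtColor(g['image'],cv2.COLOR_RGB2HSV)
m=(hsv[...,0]>=4)&(hsv[...,0]<=16)&(hsv[...,1]>150)&(hsv[...,2]>90); m[:215]=0;m[260:]=0;m[:,:315]=0;m[:,345:]=0
ys,xs=np.nonzero(m);print('orange',len(xs),xs.mean() if len(xs) else 0,ys.mean() if len(xs) else 0, ys.max() if len(xs) else 0)
E
python3 chk.py 1
```

```text
13.175 [0.5686 0.1148 0.3218] [-3.1  7.3 -1. ] phi 23.5 r 0.0421
orange 13 326.7692307692308 230.46153846153845 231
```

View pics/c_1.png

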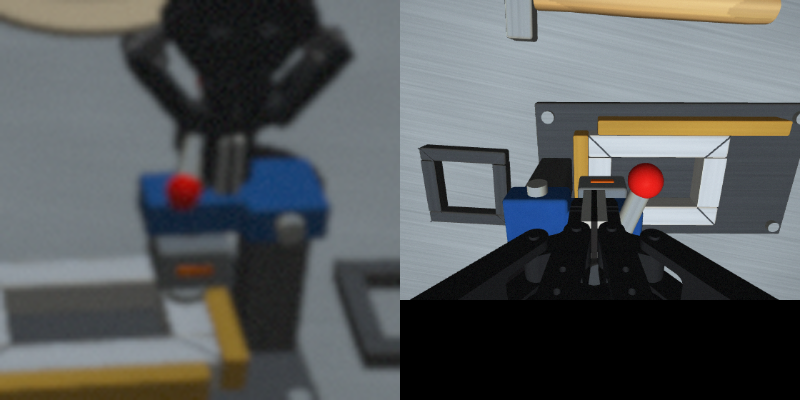

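{"op": "drive_tool", "data": {"steps": [[0.046,-0.139,-0.006,0,-1],[0.021,-0.145,-0.006,0,-1],[-0.004,-0.146,-0.006,0,-1],[-0.029,-0.143,-0.006,0,-1],[-0.054,-0.136,-0.006,0,-1],[-0.077,-0.125,-0.006,0,-1]]}}

```text
t: 13.92
position: [0.5644, 0.0732, 0.3205]
eef_rot: [0.776, -0.631, 0.0, -0.002]
contact_force: [4.6, 7.0, -2.6]
grip_width: 0.0
```

{"op": "drive_tool", "data": {"steps": [[-0.097,-0.11,-0.006,0,-1],[-0.115,-0.091,-0.006,0,-1],[-0.129,-0.07,-0.006,0,-1],[-0.139,-0.046,-0.006,0,-1]]}}

```text
t: 14.42
position: [0.5411, 0.0569, 0.3203]
eef_rot: [0.776, -0.631, 0.002, -0.003]
contact_force: [8.8, 2.9, 1.6]
grip_width: -0.0
```

```bash
python3 chk.py 2
```

```text
14.525 [0.5407 0.0567 0.3203] [4.8 1.3 1.7] phi -75.5 r 0.0427
orange 15 328.73333333333335 231.46666666666667 232
```

View pics/c_2.png

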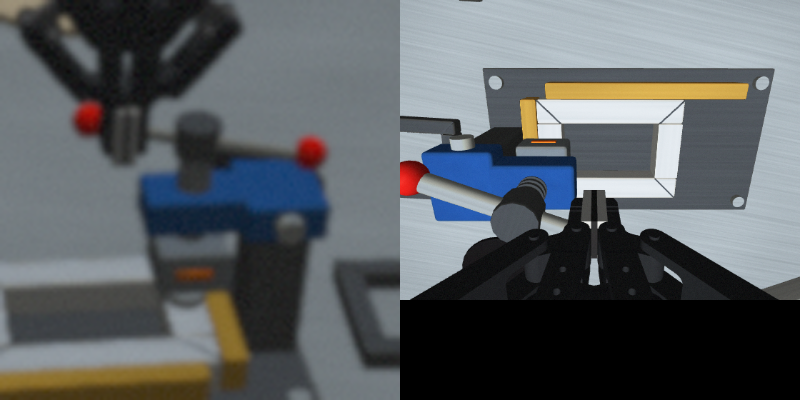

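{"op": "drive_tool", "data": {"steps": [[-0.145,-0.021,-0.006,0,-1],[-0.146,0.004,-0.006,0,-1],[-0.143,0.029,-0.006,0,-1],[-0.136,0.054,-0.006,0,-1],[-0.125,0.077,-0.006,0,-1],[-0.11,0.097,-0.006,0,-1],[-0.091,0.115,-0.006,0,-1],[-0.07,0.129,-0.006,0,-1]]}}

```text
t: 15.52
position: [0.4929, 0.0801, 0.318]
eef_rot: [0.775, -0.631, 0.004, -0.001]
contact_force: [6.1, -7.9, 2.0]
grip_width: 0.0001
```

```bash
python3 chk.py 3
```

```text
15.625 [0.4926 0.0805 0.3179] [ 3.1 -4.8  1.2] phi -154.9 r 0.0413
orange 11 329.72727272727275 232.45454545454547 233
```

View pics/c_3.png

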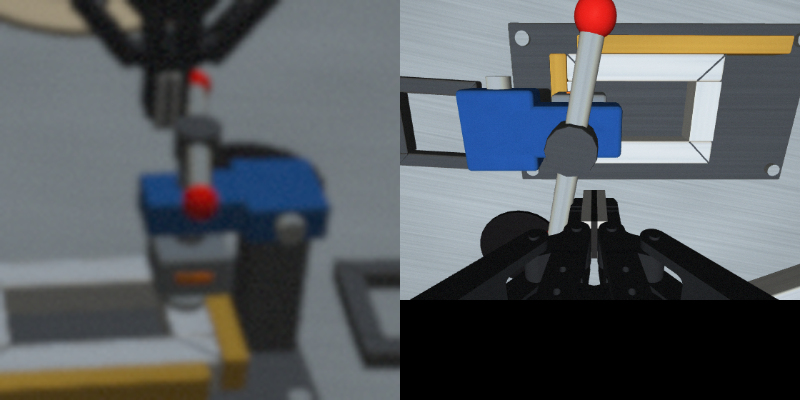

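{"op": "drive_tool", "data": {"steps": [[-0.046,0.139,-0.006,0,-1],[-0.021,0.145,-0.006,0,-1],[0.004,0.146,-0.006,0,-1],[0,0,0,0,-1]]}}

```text
t: 16.12
position: [0.4889, 0.1021, 0.3163]
eef_rot: [0.776, -0.631, 0.001, 0.0]
contact_force: [0.3, -4.2, 1.6]
grip_width: 0.0001
```

```bash
python3 chk.py 4
```

```text
16.225 [0.4888 0.102  0.3162] [ 0.6 -5.4  1. ] phi 174.5 r 0.0413
orange 1 325.0 233.0 233
```

View pics/c_4.png

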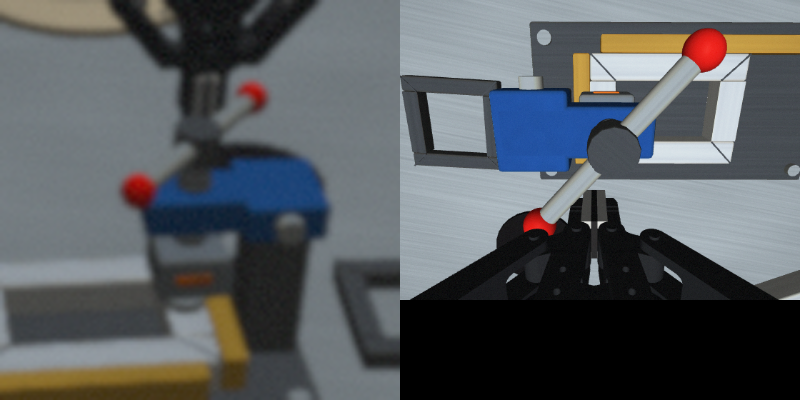

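{"op": "drive_tool", "data": {"steps": [[0.029,0.143,-0.006,0,-1],[0.054,0.136,-0.006,0,-1],[0.077,0.125,-0.006,0,-1],[0,0,0,0,-1]]}}

```text
t: 16.73
position: [0.4964, 0.1224, 0.3146]
eef_rot: [0.776, -0.631, -0.0, 0.001]
contact_force: [-2.4, -5.4, -0.4]
grip_width: 0.0002
```

```bash
python3 chk.py 5
```

```text
16.825 [0.4963 0.1224 0.3146] [-1.  -4.4 -1.6] phi 144.1 r 0.0416
orange 16 327.5 233.5 234
```

View pics/c_5.png

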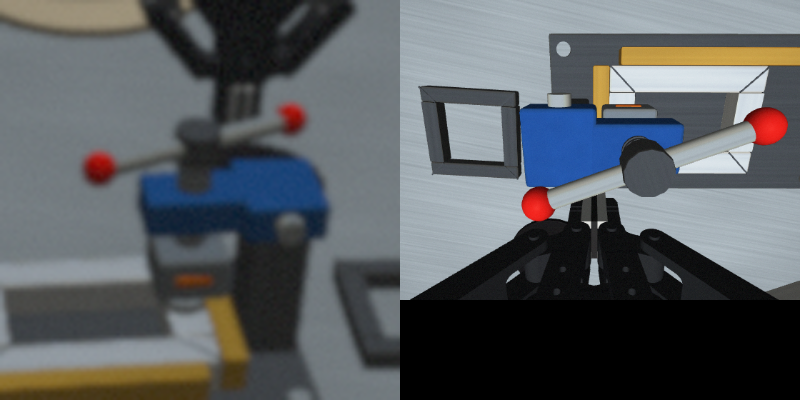

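{"op": "drive_tool", "data": {"steps": [[0.097,0.11,-0.006,0,-1],[0.115,0.091,-0.006,0,-1],[0.129,0.07,-0.006,0,-1],[0,0,0,0,-1]]}}

```text
t: 17.32
position: [0.5131, 0.1361, 0.3134]
eef_rot: [0.776, -0.631, -0.001, 0.001]
contact_force: [-5.0, -3.7, -0.4]
grip_width: -0.0001
```

```bash
python3 chk.py 6
```

```text
17.425 [0.513  0.1361 0.3135] [-4.1 -2.5 -0.4] phi 114.0 r 0.0417
orange 3 330.6666666666667 233.0 233
```

View pics/c_6.png

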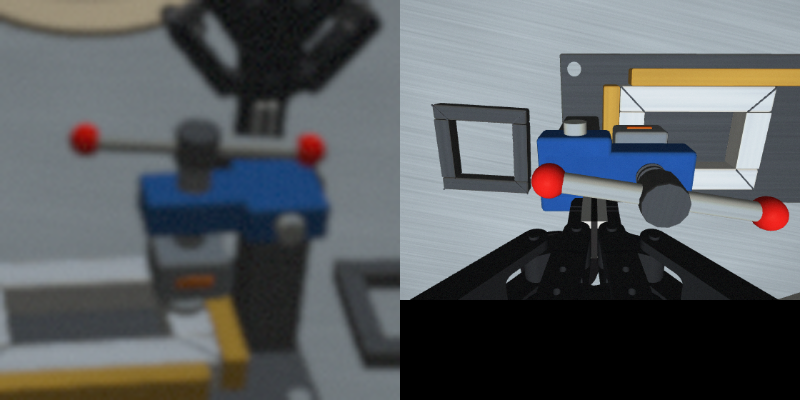

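{"op": "drive_tool", "data": {"steps": [[0.139,0.046,-0.006,0,-1],[0.145,0.021,-0.006,0,-1],[0.146,-0.004,-0.006,0,-1],[0,0,0,0,-1]]}}

```text
t: 17.92
position: [0.5343, 0.1397, 0.3125]
eef_rot: [0.776, -0.631, -0.002, 0.001]
contact_force: [-7.1, 1.0, 1.1]
grip_width: -0.0001
```

```bash
python3 chk.py 7
```

```text
18.025 [0.5341 0.1398 0.3126] [-6.8  1.2  0.5] phi 84.3 r 0.042
orange 11 326.27272727272725 234.45454545454547 235
```

View pics/c_7.png

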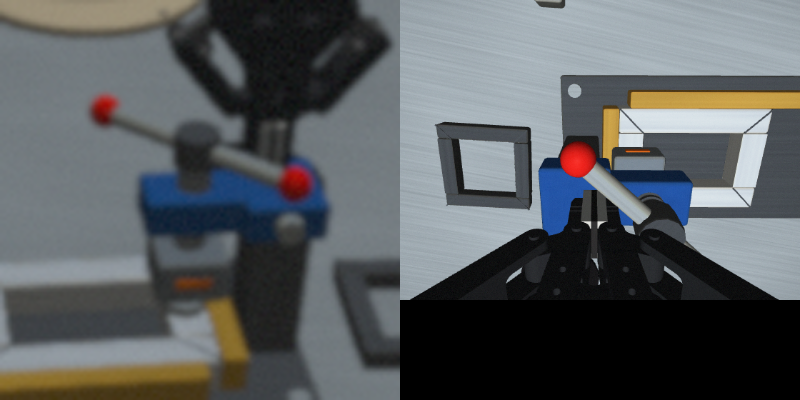

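{"op": "drive_tool", "data": {"steps": [[0.143,-0.029,-0.006,0,-1],[0.136,-0.054,-0.006,0,-1],[0.125,-0.077,-0.006,0,-1],[0,0,0,0,-1]]}}

```text
t: 18.52
position: [0.5544, 0.1321, 0.3117]
eef_rot: [0.776, -0.631, -0.002, 0.0]
contact_force: [-5.8, 3.1, 1.8]
grip_width: -0.0001
```

```bash
python3 chk.py 8
```

```text
18.625 [0.5544 0.1321 0.3118] [-5.6  3.6  0.1] phi 54.5 r 0.0419
orange 7 330.7142857142857 234.42857142857142 235
```

View pics/c_8.png

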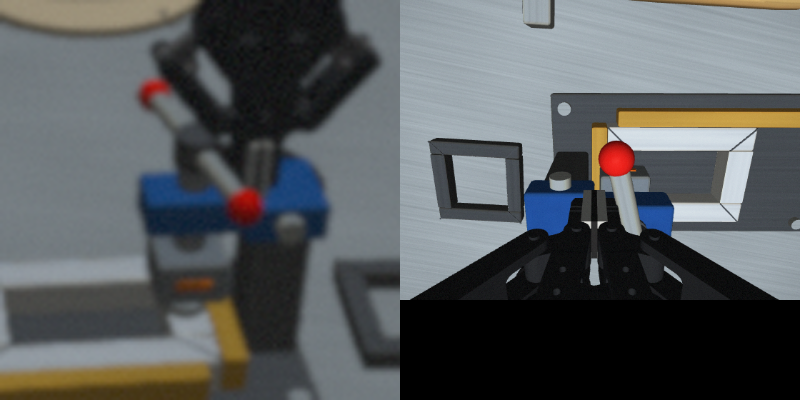

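Still in after about 1.04 turns. I'll continue.

{"op": "drive_tool", "data": {"steps": [[0.11,-0.097,-0.006,0,-1],[0.091,-0.115,-0.006,0,-1],[0.07,-0.129,-0.006,0,-1],[0,0,0,0,-1]]}}

```text
t: 19.12
position: [0.5681, 0.1155, 0.3106]
eef_rot: [0.776, -0.631, -0.003, -0.001]
contact_force: [-4.2, 8.6, -1.6]
grip_width: 0.0002
```

```bash
python3 chk.py 9
```

```text
19.225 [0.568  0.1156 0.3106] [-4.4  7.9 -1. ] phi 24.8 r 0.0419
orange 6 324.5 235.33333333333334 236
```

View pics/c_9.png

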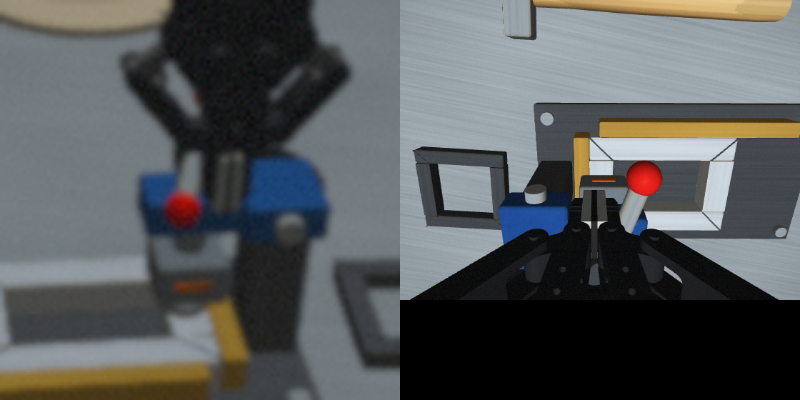

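{"op": "drive_tool", "data": {"steps": [[0.046,-0.139,-0.006,0,-1],[0.021,-0.145,-0.006,0,-1],[-0.004,-0.146,-0.006,0,-1],[0,0,0,0,-1]]}}

```text
t: 19.73
position: [0.572, 0.0938, 0.3103]
eef_rot: [0.776, -0.631, -0.001, -0.002]
contact_force: [1.8, 7.8, -2.1]
grip_width: 0.0001
```

```bash
python3 chk.py 10
```

```text
19.825 [0.572  0.0938 0.3103] [ 1.9  6.7 -2.2] phi -5.7 r 0.0422
orange 15 328.73333333333335 235.46666666666667 236
```

View pics/c_10.png

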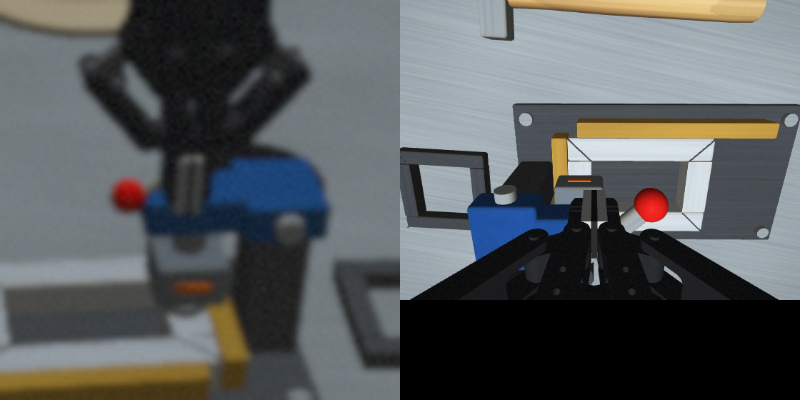

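{"op": "drive_tool", "data": {"steps": [[-0.029,-0.143,-0.006,0,-1],[-0.054,-0.136,-0.006,0,-1],[-0.077,-0.125,-0.006,0,-1],[0,0,0,0,-1]]}}

```text
t: 20.32
position: [0.5643, 0.0733, 0.3095]
eef_rot: [0.776, -0.631, 0.0, -0.002]
contact_force: [4.8, 5.7, -3.0]
grip_width: -0.0
```

```bash
python3 chk.py 11
```

```text
20.425 [0.5644 0.0733 0.3095] [ 4.1  5.6 -2.5] phi -35.6 r 0.0423
orange 94 328.32978723404256 238.38297872340425 242
```

View pics/c_11.png

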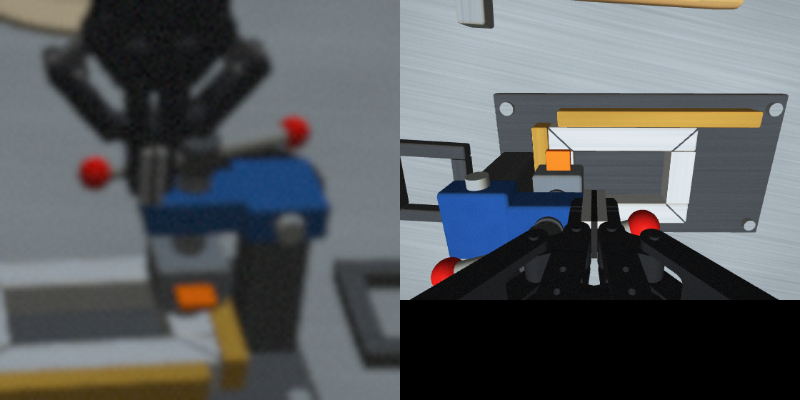

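The tab is out, so I stop turning here and back the pin off the bar before lifting.

{"op": "drive_tool", "data": {"steps": [[0.077,0.125,0,0,-1],[0.054,0.136,0,0,-1],[0,0,0.5,0,-1],[0,0,0.9,0,-1],[0,0,0.9,0,-1],[0,-0.6,0.5,0,-1],[-0.3,-0.9,0,0,-1],[-0.3,-0.9,0,0,-1],[-0.3,-0.9,0,0,-1],[0,0,0,0,-1]]}}

```text
t: 21.68
position: [0.5248, -0.0813, 0.4495]
eef_rot: [0.774, -0.633, 0.0, 0.0]
contact_force: [0.2, 0.3, 0.4]
grip_width: -0.0
```

{"op": "drive_tool", "data": {"steps": [[-0.5,-0.8,0,0,-1],[-0.5,-0.8,0,0,-1],[0,0,0,0,-1],[0,0,0,0,-1]]}}

```text
t: 22.18
position: [0.4757, -0.1585, 0.4495]
eef_rot: [0.776, -0.631, 0.0, -0.0]
contact_force: [-0.2, 0.2, 0.0]
grip_width: 0.0002
```

```bash
python3 chk.py 12
python3 - <<'E'
from h import *
f=grab('top','top12')
cv2.imwrite('pics/t12.png',cv2.resize(f['image'][120:320,160:360,::-1],(600,600),interpolation=cv2.INTER_CUBIC))
w=ld('sc_12');cv2.imwrite('pics/s12.png',cv2.resize(w['image'][170:310,200:400,::-1],(800,560),interpolation=cv2.INTER_CUBIC))
E
```

```text
22.275 [ 0.4759 -0.1582  0.4493] [ 0.5 -0.6  0.6] phi -101.9 r 0.2618
orange 94 328.40425531914894 238.45744680851064 242
```

View pics/t12.png

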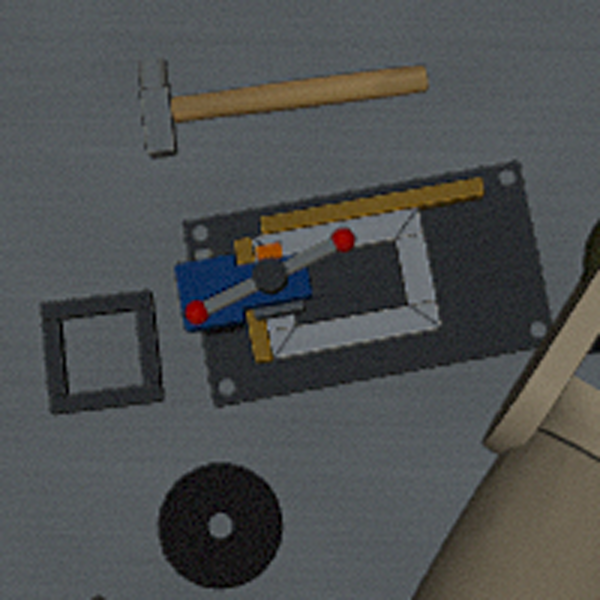

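View pics/s12.png

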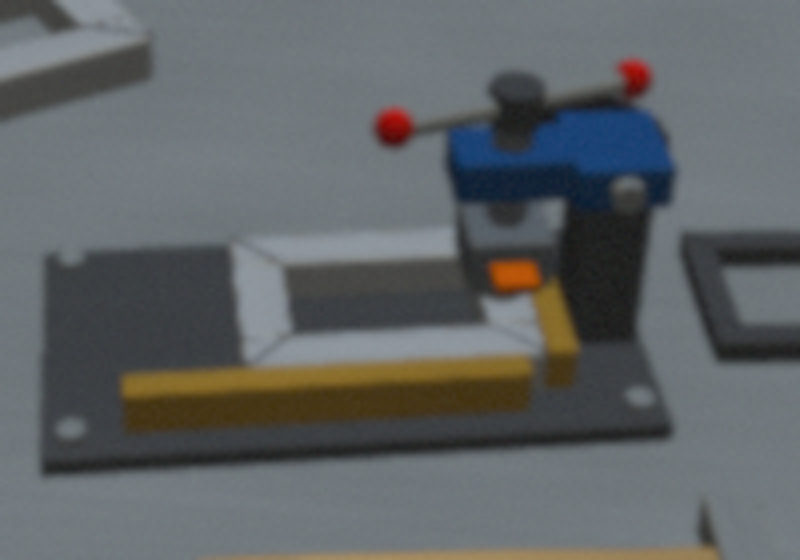

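The views show the tab out, the frame flush against fence and stop, the bystanders where they were, and the arm clear.

```bash
python3 -c "
from workcell import r
print(r.job_done())"
```

```text
the job is handed in; nothing more can be done
None
```

I handed the job in at about 22 s. The frame is clamped flush against the side fence and end stop, and the orange tab is out.

- **Sliding:** I gripped the frame's trailing tube, squared it and slid it to the fence, then to the end stop, until the contact force rose. I then let go. A close view showed no gap at either face. My rough wrist-camera measurement gave about 1 mm off in both x and y, which is within the camera's 2 mm accuracy.
- **Clamping:** I pushed the bar clockwise with closed fingers, checking the pictures every 30° or so after about 0.6 turns. The tab was out at about 1.3 turns. It had still been in at the check about 30° earlier, so the bar went no more than about 30° past the pop.
- **Last checks:** After backing away, the pictures showed:
  - the tab still out;
  - the frame still flush;
  - the hammer, small frame and disc not visibly moved;
  - contact force near zero.

I could not read how far the pad is pressed in; I judged that only from the tab and the turn count. No check failed.

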